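# Open the pen station's hatch and hold the red pot at it

### The job

Lift the clear sliding sash of the pen station all the way up (there is a blue bar to grip along its top edge) and leave it up. Then turn the pen carousel, which has a round black knob on top, until the red pot faces the open hatch squarely, and keep a firm hold of the carousel so that it stays still: finish while holding it, do not let go. Leave the other things on the desk where they are.

Things in the scene. Friction and masses are not known exactly. Their poses are not given: they have to be found in the camera images.
- station: Fixed pen station, open above, on a grey base plate (300 x 300 x 10 mm). Origin: on the desk surface, on the carousel's vertical axis; z up, x from that axis straight through the middle of the hatch (roughly away from the robot, within 0.4 rad). Base: x -120 to +180 mm, y -150 to +150 mm. Clear side walls, 124 mm tall, at y = -137 and +137 mm, x -10 to +140 mm.
- hatch (a point): Middle of the hatch opening, 155 mm along the station's x axis from the carousel's axis, 70 mm above the desk; axes as the station's. The hatch lies between two aluminium posts (30 x 20 mm, centres 137 mm either side of the middle, tops 296 mm above the desk), in which the sash slides.
- sash_handle (a point): Centre of the blue grip bar on the sash's top edge: 16 mm thick (station's x), 120 mm long (station's y), 22 mm tall; two stubs 48 mm either side of the middle join it to the sash 22 mm below it. Centre 181 mm above the desk with the sash down, 291 mm fully up. Can be gripped from above, fingers on the two long sides. Axes as the station's.
- sash_panel (a joint): Height of the sliding sash in m: 0 is down (closed), 0.110 is fully up, at its stop. It starts within 25 mm of closed. It takes about 10 N to raise and stays by friction wherever it is left.
- knob (a point): Centre of the round black rubber knob on top of the carousel, on the carousel's vertical axis, 182 mm above the desk. The knob is 44 mm across and 40 mm tall (162 to 202 mm above the desk), on a 22 mm post; pens and pots around it stay below 142 mm. It turns with the carousel.
- red_pot (a point): Centre of the red pot (60 mm wide at the rim, 80 mm tall, with pens), 68 mm from the carousel's axis and 68 mm above the desk. It is fixed to the carousel; the three other pots are grey and stand at 90 degree steps. It faces the hatch when it lies on the line from the carousel's axis to the hatch.
- carousel (a joint): Angle of the carousel in rad, counter-clockwise seen from above; 0 (or 2 pi, 6.283) is where the red pot faces the hatch. It turns more than a full turn either way, with light friction (about 0.06 N m), and starts between 0.8 and 5.48.
- mug: Blue mug, 76 mm wide, 85 mm tall, standing left of the station; leave it alone. Origin at the centre of its underside.
- stapler: Blue and black stapler, 135 x 34 x 50 mm, right of the station; leave it alone. Origin at the centre of its underside.
- tape_dispenser: Black tape dispenser, 140 x 55 x 82 mm, on the left of the desk; leave it alone. Origin at the centre of its underside.
- note_block: Yellow note block, 75 x 75 x 30 mm, on the right of the desk; leave it alone. Origin at the centre of its underside.
- hole_punch: Dark steel hole punch, 110 x 100 x 75 mm, far right of the station; leave it alone. Origin at the centre of its underside.

How it is judged:
By the outcome, as a careful person would: the job done as asked, in the order asked, and still so for the second after the job is handed in, while the arm keeps its last pose, push and grip.
It also fails if it takes over 69 s, if anything falls off the work surface, if the arm or the gripper's body presses on something with over 40 N, if the wrist force passes 120 N, or if a joint passes its speed limit or range.

### The arm

A 6-joint arm with a two-finger parallel gripper is mounted at the origin on the work surface. World frame = base frame: x ahead of the robot, y to its left, z up, the work surface at z = 0. Lengths are in m, angles in rad, forces in N, time in s.
With the tool pointing down it reaches from about 0.375 to 0.9 m from the base axis. Payload 3.1 kg.
Tool frame: the origin (TCP) lies at the very end of the fingers, on their centre line; the grasp point (between the pads) lies 19 mm behind it (grip_depth is the distance from the TCP to the grasp point, in m); z points along the fingers, y is the line along which they close (so a half turn about z gives the same grasp; the last joint's range is limited). The gripper opens to 85 mm and grips with 20 to 120 N. Pads are 22 mm wide; open, the fingers measure 114 mm over their backs; the gripper's body (76 mm by 85 mm) begins 54 mm behind the grasp point. The pads swing forward as they close: fully open they stand 13 mm farther back than shut.
Start: joints at [-1.526, 0.527, 1.433, -0, 1.181, -0.178], TCP at [0.139, -0.609, 0.231] pointing down, gripper open.
Joint ranges: [-3.08, 3.08], [-0.75, 2.2], [0.22, 2.44], [-1.43, 4.57], [0, 2.65], [-2.85, 2.85]. Speed limits (rad/s): [2.79, 2.79, 3.14, 3.14, 3.14, 3.14].

### API

Orientations are given as a unit quaternion [x, y, z, w].
In Python, from station import * gives the robot as it stands.
- The arm moves only by the tool apply_moves, never from a script. Its argument "plan" is a list of rows, each a list of 7 numbers: the shift along the tool's x, y, z in m, then the turn, a rotation vector about the tool's x, y, z in rad, then the gripper command: -1 is fully open, 1 is shut, values between are in proportion. In form: [[dx, dy, dz, wx, wy, wz, jaw], ...]. A call has 1 to 8 rows; each row shifts and turns the commanded pose from where the row before left it, along the tool's axes as they then stand; what a row does not reach is not made up. A row lasts 1/8 s, in which the tool goes at most 62.5 mm and 10.7 degrees, less where a joint would pass 70% of its speed; a pose out of reach is approached as far as the arm can. A call is refused whole if a number of a shift passes 0.0625 or a number of a turn 0.188, either way. A call with a gripper value outside its range is refused whole. The fingers move at their own pace and stop on an object; "force" is the grip in N (left out, the last holds). Time passes only in rows, so rows that do not move let the fingers close. It gives the time, the measured TCP pose, the force, the opening and the grip force at its end, in the units of the state.
- sense(): the state, without advancing time (a new reading comes with each control period).
- snapshot(name): name is "scene" or "side" or "wrist"; returns the picture (480x640x3 uint8, red, green, blue); there is no depth.
- calibration(name): a dict with "camera_matrix" (3x3 intrinsics, pixels), "R" (3x3) and "t" (3): a world point X has camera coordinates R X + t; the wrist camera has in their place "mount" (4x4, takes a point from camera to tool coordinates, whose origin is the TCP and whose axes are the flange's). Camera axes: x right, y down, z forward; pixel columns grow to the right and rows downward; lengths in m; the calibration is good to about 2 mm. A picture is of the moment at which its call begins: read the wrist's pose just before it. calibration takes no time and is no camera call.
- sign_off(): hands the job in; it is judged then, once.
The state is a dict: "t": time; "q": joint angles; "qd": joint speeds; "tau": joint torques, N m; "tcp_pos": TCP position; "tool_rot": TCP orientation; "force": force on the tool from outside, world axes, zero at the start; "ft_torque": the same for the moment, N m; "finger_gap": opening from 0.0 (shut) to 1.0 (fully open); "gripper_force": force on a finger pad.
Only numpy, scipy, OpenCV 4.12 (cv2) and the standard library are available. Lean on these libraries where they do the work, as an engineer would, in place of code of your own. Each camera call takes 0.05 s, during which the arm holds its last target. There are 200 camera calls.

## Working session

There is one attempt and no reset: what is moved stays moved. The work goes in short steps, Python scripts to look and compute and a tool call to move; the robot and the scene stay as the last step left them, time stands still between calls to the robot, and variables do not carry over. Pictures are saved under pics/ and viewed, at most 10 in all, crops included, and the job is handed in when it is done.

Besides the shell and the picture viewer there is one more tool, called after ">>>" as name(argument=value, ...), one argument or row to a line, values as JSON. apply_moves: Moves the arm, as the interface text tells. Its arguments: {"type":"object","properties":{"plan":{"type":"array"},"force":{"type":"number"}},"required":["plan"]}

```bash
mkdir -p pics
python3 - <<'E'
from station import *
import cv2,numpy as np
for n in ("scene","side"):
    im=snapshot(n); cv2.imwrite(f"pics/{n}0.png",im[:,:,::-1])
    c=calibration(n); print(n,c["camera_matrix"],c["R"],c["t"],-np.array(c["R"]).T@np.array(c["t"]))
s=sense();print(s)
print(calibration("wrist"))
E
```

```text
scene [[543.85837231   0.         332.93824738]
 [  0.         543.85837231 225.46369509]
 [  0.           0.           1.        ]] [[-0.1286759   0.99167723  0.0043343 ]
 [ 0.799961    0.10638069 -0.59054682]
 [-0.58609292 -0.07252187 -0.80699174]] [ 0.05694433 -0.31894411  1.78437019] [1.30827694 0.10686497 1.25137376]
side [[449.55394578   0.         326.69240798]
 [  0.         449.55394578 242.09120136]
 [  0.           0.           1.        ]] [[-0.83774753 -0.5455721   0.02302518]
 [-0.32704067  0.46752369 -0.82125879]
 [ 0.43729107 -0.69553769 -0.57009108]] [0.4229569  0.26112037 0.96291975] [0.01865187 0.7784205  0.75366071]
{'t': 0.1, 'q': array([-1.52549772e+00,  5.28405440e-01,  1.43376101e+00, -1.25213245e-05,
        1.18140799e+00, -1.78536538e-01]), 'qd': array([-0.00073765, -0.00144324, -0.00301767, -0.00017857,  0.00029442,
       -0.00076519]), 'tau': array([-2.26487346e-04, -4.43305349e+01, -1.78586769e+01, -2.68339154e-04,
        3.86142929e-03, -1.02073128e-05]), 'tcp_pos': array([ 0.13870532, -0.60875817,  0.23041585]), 'tool_rot': array([ 9.93743009e-01,  1.11686394e-01,  6.01867738e-05, -9.89082225e-04]), 'force': array([ 0.34609918,  0.04392597, -0.95199682]), 'ft_torque': array([ 0.02056656, -0.05810362, -0.0284458 ]), 'gripper_force': 0.0, 'finger_gap': 1.0008072235096348}
{'camera_matrix': array([[350.94309048,   0.        , 315.99555933],
       [  0.        , 350.94309048, 238.60727717],
       [  0.        ,   0.        ,   1.        ]]), 'mount': array([[ 1.60904654e-03, -9.57877740e-01, -2.87171808e-01,
         7.23016743e-02],
       [ 9.99998685e-01,  1.48269267e-03,  6.57467458e-04,
        -1.57577559e-03],
       [-2.03985909e-04, -2.87172488e-01,  9.57878865e-01,
        -1.42334664e-01],
       [ 0.00000000e+00,  0.00000000e+00,  0.00000000e+00,
         1.00000000e+00]])}
```

View pics/scene0.png

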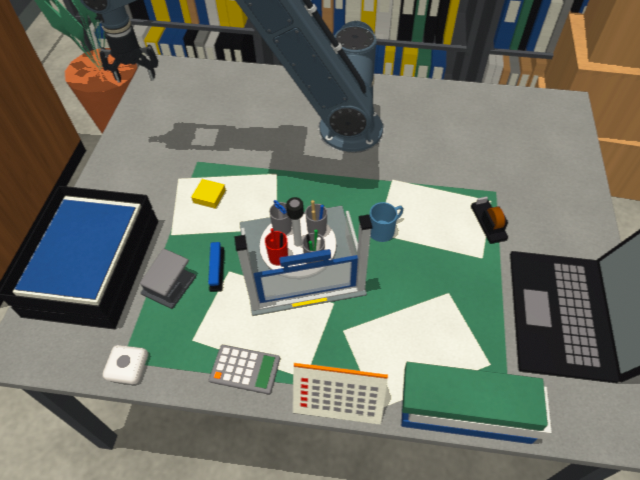

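View pics/side0.png

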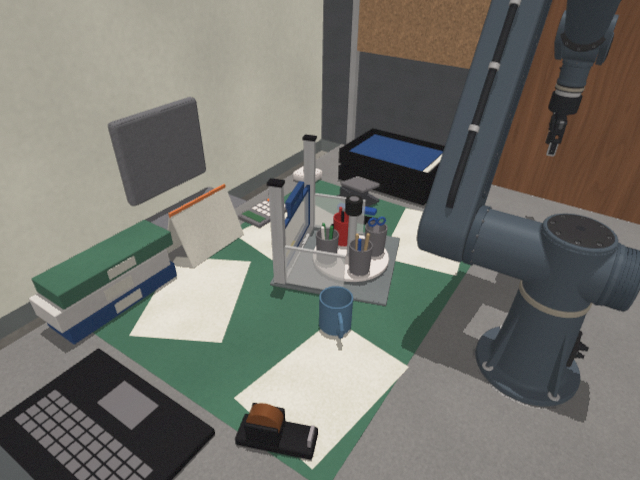

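The scene view shows the knob at about (295,208), post caps at (240,243) and (365,222), the blue bar at about (305,258) and the red pot at about (277,245). In the side view the caps are at (276,183) and (310,138), with the knob at (354,206).

```bash
cat > h.py <<'E'
from station import *
import cv2,numpy as np
from scipy.spatial.transform import Rotation as Ro
def cam(n,s=None):
    c=calibration(n);K=np.array(c["camera_matrix"])
    if n=="wrist":
        M=np.array(c["mount"]);T=np.eye(4);T[:3,:3]=Ro.from_quat(s["tool_rot"]).as_matrix();T[:3,3]=s["tcp_pos"]
        T=T@M;return K,T[:3,:3].T,-T[:3,:3].T@T[:3,3]
    return K,np.array(c["R"]),np.array(c["t"])
def ray(c,p):
    K,R,t=c;d=R.T@np.linalg.solve(K,[p[0],p[1],1.]);return -R.T@t,d/np.linalg.norm(d)
def onz(c,p,z):
    o,d=ray(c,p);return o+d*(z-o[2])/d[2]
def tri(c1,p1,c2,p2):
    o,d=ray(c1,p1);q,e=ray(c2,p2);a=np.linalg.lstsq(np.c_[d,-e],q-o,rcond=None)[0]
    A=o+a[0]*d;B=q+a[1]*e;return (A+B)/2,np.linalg.norm(A-B)
def blobs(m,roi,amin=20):
    x,y,w,h=roi;k=np.zeros(m.shape,np.uint8);k[y:y+h,x:x+w]=m[y:y+h,x:x+w]
    n,l,st,ce=cv2.connectedComponentsWithStats(k)
    return [(ce[i].round(1),st[i].tolist()) for i in range(1,n) if st[i][4]>=amin]
E
python3 - <<'E'
from h import *
S=cam("scene");D=cam("side")
for n,roi in (("scene",(225,190,160,110)),("side",(260,125,140,170))):
    im=cv2.imread(f"pics/{n}0.png").astype(int);b,g,r=im[...,0],im[...,1],im[...,2]
    print(n)
    print("black",blobs((im.max(2)<55),roi))
    print("red",blobs((r>110)&(g<60)&(b<60),roi))
    print("blue",blobs((b>90)&(b>1.6*r)&(b>1.2*g),roi))
a=[cv2.resize(cv2.imread("pics/scene0.png")[180:320,220:390],None,fx=3,fy=3,interpolation=2),
   cv2.resize(cv2.imread("pics/side0.png")[125:305,255:405],None,fx=2.33,fy=2.33,interpolation=2)[:420]]
a[1]=cv2.resize(a[1],(290,348));a[1]=cv2.copyMakeBorder(a[1],0,72,0,0,0)
cv2.imwrite("pics/c.png",np.hstack([a[0],a[1]]))
E
```

```text
scene
black [(array([294.3, 209.8]), [286, 198, 18, 21, 223]), (array([365.1, 222. ]), [359, 215, 13, 15, 148]), (array([281. , 240.2]), [280, 234, 3, 13, 34]), (array([307.6, 239.9]), [306, 235, 4, 14, 30]), (array([240.2, 242.7]), [235, 236, 12, 15, 145])]
red [(array([275.7, 246.4]), [266, 229, 22, 36, 489])]
blue [(array([279.5, 206.6]), [274, 200, 12, 14, 81]), (array([378.2, 221.6]), [370, 203, 15, 38, 460]), (array([320.9, 211.7]), [319, 205, 5, 15, 50]), (array([304.9, 256. ]), [280, 250, 51, 14, 311]), (array([343.4, 259.2]), [328, 255, 30, 9, 137]), (array([305. , 265.6]), [287, 262, 36, 8, 97]), (array([271.3, 271.9]), [256, 269, 30, 8, 120]), (array([311.5, 292.4]), [273, 285, 79, 15, 113])]
side
black [(array([370.2, 165.2]), [339, 128, 61, 70, 2036]), (array([309.2, 137.6]), [303, 135, 13, 6, 60]), (array([275.3, 182.5]), [267, 179, 18, 8, 116]), (array([354.1, 204.3]), [340, 188, 34, 28, 324]), (array([342.2, 216.5]), [341, 212, 3, 10, 24]), (array([366.2, 219.2]), [364, 216, 7, 8, 29])]
red [(array([341.5, 228.1]), [334, 208, 15, 38, 324])]
blue [(array([380. , 148.6]), [351, 135, 49, 30, 903]), (array([294.1, 192.4]), [286, 182, 18, 22, 127]), (array([304.5, 190.3]), [303, 187, 5, 9, 26]), (array([370. , 210.3]), [365, 206, 12, 9, 88]), (array([376.2, 221. ]), [368, 217, 18, 10, 94]), (array([359.1, 244.5]), [358, 239, 3, 12, 34])]
```

View pics/c.png

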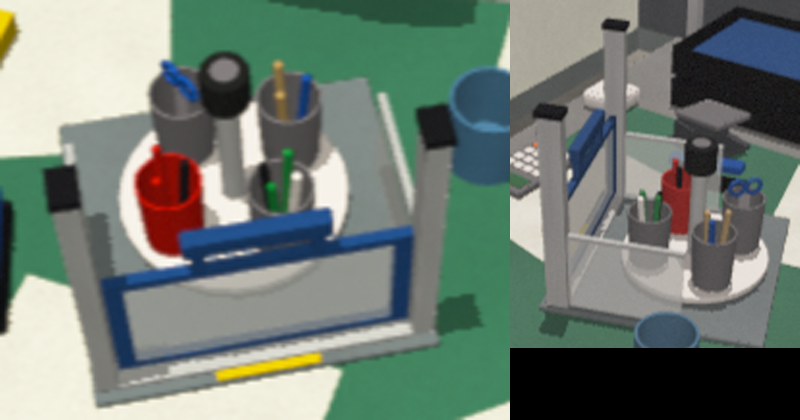

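The crops show the caps, the knob with its light top centre at about (295,203), and the red pot on the far-left side of the hatch. The bar spans x 280–331 near row 256.

Run:
```python
from h import *
S=cam("scene");D=cam("side")
np.set_printoptions(precision=4,suppress=True)
for n,p,q in (("capL(+y?)",(365.1,221.5),(275.3,182.2)),("capR",(240.2,242.2),(309.2,137.4)),("knob",(294.8,208.5),(354.5,205.5))):
    print(n,onz(S,p,.296 if 'cap' in n else .182),onz(D,q,.296 if 'cap' in n else .182),tri(S,p,D,q))
L=(onz(S,(365.1,221.5),.291)+onz(D,(275.3,182.2),.291))/2;R=(onz(S,(240.2,242.2),.291)+onz(D,(309.2,137.4),.291))/2
y=(L-R)[:2];print("post dist",np.linalg.norm(y));y/=np.linalg.norm(y);x=np.array([y[1],-y[0]])
k=(onz(S,(294.8,208.5),.182)+onz(D,(354.5,205.5),.182))[:2]/2
h=(L+R)[:2]/2;print("hatch",h,"yaw",np.arctan2(x[1],x[0]),"x from posts",h-.155*x,"knob",k, (h-k)@x,(h-k)@y)
for z in (.17,.181,.192,.203): 
    B=onz(S,(305,255),z)[:2]; print(z,(B-h)@x,(B-h)@y)
print("bar tri",tri(S,(305,256),D,(294.5,192)))
P=tri(S,(275.7,248),D,(341.5,230));print("red",P,np.arctan2((P[0][:2]-k)@y,(P[0][:2]-k)@x))
```

```text
capL(+y?) [0.5945 0.0894 0.296 ] [0.5882 0.0914 0.296 ] (array([0.5916, 0.0887, 0.2933]), np.float64(0.001896879696654437))
capR [ 0.6842 -0.1688  0.296 ] [ 0.6768 -0.1655  0.296 ] (array([ 0.6812, -0.1705,  0.2928]), np.float64(0.0018742828184278536))
knob [ 0.4922 -0.0902  0.182 ] [ 0.4881 -0.0957  0.182 ] (array([ 0.4889, -0.0925,  0.1813]), np.float64(0.005783085057543435))
post dist 0.2747742868380784
hatch [ 0.6375 -0.0432] yaw 0.3329992344320046 x from posts [ 0.491  -0.0939] knob [ 0.4901 -0.093 ] 0.15553741974743726 -0.0011486940106316193
0.17 -0.019310995567565558 0.005023417108162504
0.181 -0.012167225178086941 0.004184646604791957
0.192 -0.005023454788608438 0.003345876101421421
0.203 0.0021203156008703893 0.0025071055980508015
bar tri (array([ 0.637 , -0.0412,  0.1973]), np.float64(0.001826400426434019))
red (array([ 0.5431, -0.1363,  0.0672]), np.float64(0.005974562353572593)) -1.0190459209202574
```

Everything checks out: post spacing is 0.2748 against 0.274, the axis-to-hatch distance is 0.1555 against 0.155, and the pot radius is 0.068. The station yaw is 0.333, the bar is at about (0.637, -0.042, 0.197), and the carousel needs about +1.02 rad.

```bash
cat >> h.py <<'E'
def plan(target,xang,n):
    "rows to world target with tool down and tool x at heading xang"
    s=sense();R=Ro.from_quat(s["tool_rot"]);p=np.array(s["tcp_pos"])
    G=Ro.from_matrix(np.c_[[np.cos(xang),np.sin(xang),0],[np.sin(xang),-np.cos(xang),0],[0,0,-1]])
    w=(R.inv()*G).as_rotvec()/n;d=(np.array(target)-p)/n
    print("t",round(s["t"],2),"pos",p.round(4),"xang",round(float(np.arctan2(*R.as_matrix()[[1,0],0])),4),"F",np.round(s["force"],1),"gap",round(s["finger_gap"],3),"gf",round(s["gripper_force"],1))
    for i in range(n):
        print([round(float(v),4) for v in (*(R*Ro.from_rotvec(w*i)).inv().apply(d),*w)])
E
python3 -c "
from h import *
plan([.6375,-.0425,.37],1.904,15)"
```

```text
t 0.1 pos [ 0.1387 -0.6088  0.2304] xang 0.2238 F [ 0.3  0.  -1. ] gap 1.001 gf 0.0
[0.0408, -0.0294, -0.0092, -0.0001, -0.0001, -0.112]
[0.0438, -0.0247, -0.0092, -0.0001, -0.0001, -0.112]
[0.0463, -0.0196, -0.0092, -0.0001, -0.0001, -0.112]
[0.0482, -0.0143, -0.0093, -0.0001, -0.0001, -0.112]
[0.0495, -0.0089, -0.0093, -0.0001, -0.0001, -0.112]
[0.0502, -0.0033, -0.0093, -0.0001, -0.0001, -0.112]
[0.0503, 0.0024, -0.0093, -0.0001, -0.0001, -0.112]
[0.0497, 0.008, -0.0093, -0.0001, -0.0001, -0.112]
[0.0485, 0.0135, -0.0093, -0.0001, -0.0001, -0.112]
[0.0467, 0.0188, -0.0093, -0.0001, -0.0001, -0.112]
[0.0443, 0.0239, -0.0093, -0.0001, -0.0001, -0.112]
[0.0413, 0.0287, -0.0093, -0.0001, -0.0001, -0.112]
[0.0378, 0.0331, -0.0093, -0.0001, -0.0001, -0.112]
[0.0339, 0.0372, -0.0093, -0.0001, -0.0001, -0.112]
[0.0295, 0.0407, -0.0093, -0.0001, -0.0001, -0.112]
```

>>> apply_moves(
  plan=[
    [0.041,-0.029,-0.02,0,0,-0.112,-1],
    [0.044,-0.025,-0.02,0,0,-0.112,-1],
    [0.046,-0.02,-0.02,0,0,-0.112,-1],
    [0.048,-0.014,-0.02,0,0,-0.112,-1],
    [0.05,-0.009,-0.02,0,0,-0.112,-1],
    [0.05,-0.003,-0.02,0,0,-0.112,-1],
    [0.05,0.002,-0.02,0,0,-0.112,-1],
    [0.05,0.008,0,0,0,-0.112,-1],
  ],
)

```text
t: 1.1
tcp_pos: [0.4061, -0.3065, 0.3729]
tool_rot: [0.846, 0.533, 0.0, 0.002]
force: [-0.3, -0.7, -0.7]
finger_gap: 1.0
gripper_force: 0.0
```

>>> apply_moves(
  plan=[
    [0.048,0.014,0,0,0,-0.112,-1],
    [0.047,0.019,0,0,0,-0.112,-1],
    [0.044,0.024,0,0,0,-0.112,-1],
    [0.041,0.029,0,0,0,-0.112,-1],
    [0.038,0.033,0,0,0,-0.112,-1],
    [0.034,0.037,0,0,0,-0.112,-1],
    [0.03,0.041,0,0,0,-0.112,-1],
    [0,0,0,0,0,0,-1],
  ],
)

```text
t: 2.1
tcp_pos: [0.6395, -0.0403, 0.37]
tool_rot: [0.578, 0.816, 0.0, -0.001]
force: [-0.6, -0.5, -0.5]
finger_gap: 0.999
gripper_force: 0.0
```

```bash
python3 -c "
from h import *
s=sense();im=snapshot('wrist');cv2.imwrite('pics/w1.png',im[:,:,::-1])
C=cam('wrist',s);b,g,r=im[...,2].astype(int),im[...,1].astype(int),im[...,0].astype(int)
B=blobs((b>80)&(b>1.6*r)&(b>1.2*g),(0,0,640,480),300)
for c,st in B: print(c,st,onz(C,c,.198).round(4))
plan([.6375,-.0425,.25],1.904,2)"
```

```text
[580.5  52.5] [544, 30, 74, 44, 868] [0.7943 0.1602 0.198 ]
[313.8 200.7] [306, 77, 17, 240, 2972] [ 0.6314 -0.0255  0.198 ]
[241.6 339.1] [213, 328, 60, 22, 978] [ 0.6092 -0.1851  0.198 ]
t 2.15 pos [ 0.6383 -0.0419  0.3701] xang 1.9059 F [-1.4 -1.  -0.4] gap 0.998 gf 0.0
[-0.0002, -0.0004, 0.0601, -0.001, -0.0004, 0.001]
[-0.0001, -0.0004, 0.0601, -0.001, -0.0004, 0.001]
```

View pics/w1.png

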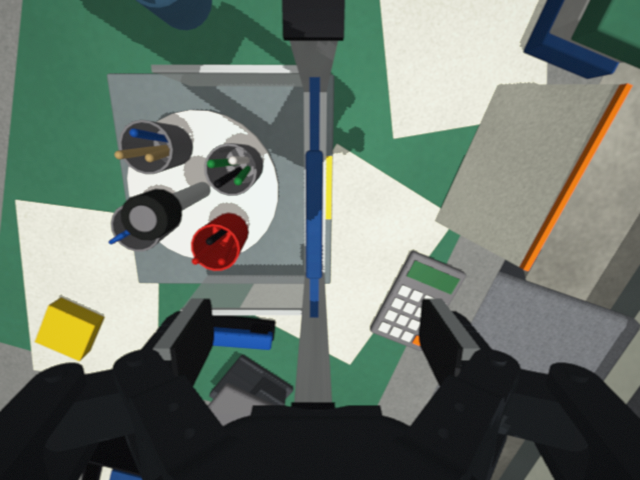

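The wrist view shows the bar midway between the fingers, at about (314,214) and parallel to the pads. The carousel is to its left, with the red pot at (220,242). I'll descend and grip.

>>> apply_moves(
  plan=[
    [0,0,0.05,0,0,0,-1],
    [0,0,0.05,0,0,0,-1],
    [0,0,0.05,0,0,0,-1],
    [0,0,0.04,0,0,0,-1],
    [0,0,0,0,0,0,-1],
    [0,0,0,0,0,0,1],
    [0,0,0,0,0,0,1],
    [0,0,0,0,0,0,1],
  ],
  force=60,
)

```text
t: 3.15
tcp_pos: [0.6391, -0.0435, 0.1832]
tool_rot: [0.58, 0.814, 0.001, 0.002]
force: [0.4, -0.0, -0.3]
finger_gap: 0.378
gripper_force: 0.0
```

>>> apply_moves(
  plan=[
    [0,0,0,0,0,0,1],
    [0,0,0,0,0,0,1],
    [0,0,0,0,0,0,1],
  ],
)

```text
t: 3.52
tcp_pos: [0.6385, -0.0434, 0.1818]
tool_rot: [0.58, 0.815, 0.0, 0.0]
force: [-0.0, -0.8, 1.1]
finger_gap: 0.172
gripper_force: 63.2
```

>>> apply_moves(
  plan=[
    [0,0,-0.012,0,0,0,1],
    [0,0,-0.015,0,0,0,1],
    [0,0,-0.015,0,0,0,1],
    [0,0,-0.015,0,0,0,1],
    [0,0,-0.015,0,0,0,1],
    [0,0,-0.012,0,0,0,1],
    [0,0,0,0,0,0,1],
  ],
)

```text
t: 4.4
tcp_pos: [0.6385, -0.0434, 0.2674]
tool_rot: [0.58, 0.815, 0.0, 0.001]
force: [1.9, -0.5, 0.1]
finger_gap: 0.171
gripper_force: 63.0
```

```bash
python3 -c "
from h import *
for n in ('scene','side'):
  im=snapshot(n);cv2.imwrite('pics/%s1.png'%n,im[:,:,::-1])
im=cv2.imread('pics/side1.png')[100:300,230:430]
cv2.imwrite('pics/c1.png',cv2.resize(im,None,fx=3,fy=3,interpolation=2));plan([.6375,-.0425,.25],1.904,1)"
```

```text
t 4.5 pos [ 0.6385 -0.0434  0.2673] xang 1.9039 F [ 1.4 -0.5  2.4] gap 0.171 gf 63.2
[0.0012, -0.0007, 0.0173, 0.0017, 0.0013, -0.0001]
```

View pics/c1.png

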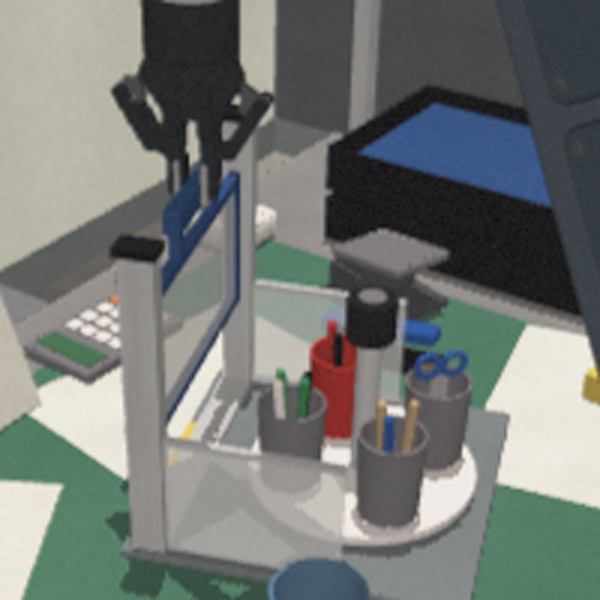

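The sash rises with the gripper and is nearly up. I'll go to the stop in small steps.

>>> apply_moves(
  plan=[
    [0,0,-0.003,0,0,0,1],
    [0,0,-0.003,0,0,0,1],
    [0,0,-0.002,0,0,0,1],
    [0,0,0,0,0,0,1],
  ],
)

```text
t: 5.0
tcp_pos: [0.6384, -0.0434, 0.2718]
tool_rot: [0.58, 0.814, -0.0, -0.0]
force: [4.7, -1.3, -7.8]
finger_gap: 0.171
gripper_force: 61.6
```

>>> apply_moves(
  plan=[
    [0,0,-0.002,0,0,0,1],
    [0,0,-0.002,0,0,0,1],
    [0,0,0,0,0,0,1],
  ],
)

```text
t: 5.38
tcp_pos: [0.6384, -0.0434, 0.2757]
tool_rot: [0.58, 0.814, -0.0, -0.0]
force: [5.3, -1.0, -8.7]
finger_gap: 0.169
gripper_force: 61.7
```

>>> apply_moves(
  plan=[
    [0,0,-0.002,0,0,0,1],
    [0,0,-0.002,0,0,0,1],
    [0,0,0,0,0,0,1],
  ],
)

```text
t: 5.75
tcp_pos: [0.6384, -0.0434, 0.2796]
tool_rot: [0.58, 0.814, -0.0, -0.0]
force: [5.5, -1.7, -8.7]
finger_gap: 0.167
gripper_force: 61.7
```

>>> apply_moves(
  plan=[
    [0,0,-0.002,0,0,0,1],
    [0,0,-0.002,0,0,0,1],
    [0,0,0,0,0,0,1],
  ],
)

```text
t: 6.12
tcp_pos: [0.6384, -0.0434, 0.2836]
tool_rot: [0.58, 0.814, -0.0, -0.0]
force: [5.7, -1.3, -9.2]
finger_gap: 0.169
gripper_force: 61.7
```

```bash
python3 -c "
from h import *
C=cam('side')
for n in ('side',): 
  im=snapshot(n);cv2.imwrite('pics/side2.png',im[:,:,::-1])
def pj(X):
  K,R,t=C;p=K@(R@X+t);return (p[:2]/p[2]).round(1)
x=np.array([.945,.327,0]);y=np.array([-.327,.945,0]);h=np.array([.6375,-.0432,0])
for zc in (.28,.285,.291): print(zc,[pj(h-.008*x+s*.06*y+np.array([0,0,zc+e])) for s in (1,-1) for e in (.011,-.011)])
cr=im[100:250,240:360,::-1]
cv2.imwrite('pics/c2.png',cv2.resize(cr,None,fx=4,fy=4,interpolation=0))"
```

```text
0.28 [array([289.4, 168.7]), array([289.6, 177.2]), array([303.8, 149.2]), array([303.9, 157.1])]
0.285 [array([289.4, 166.8]), array([289.6, 175.3]), array([303.8, 147.3]), array([303.9, 155.3])]
0.291 [array([289.3, 164.4]), array([289.5, 173. ]), array([303.8, 145.1]), array([303.9, 153.2])]
```

View pics/c2.png

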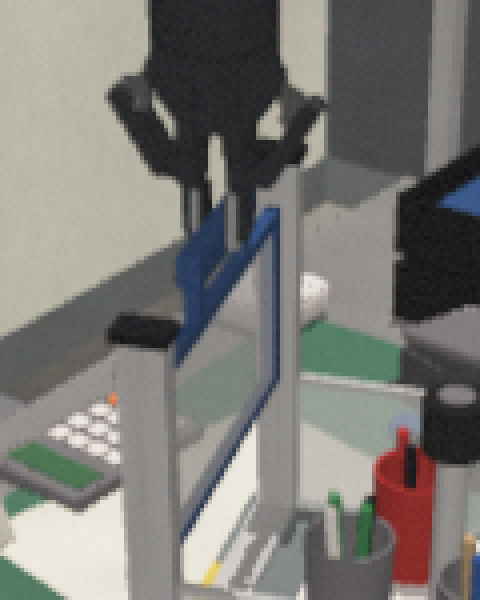

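The bar's near end runs from about (287,163) to (287,172) in the side view, so it is at roughly full height. I'll keep going to feel the stop.

>>> apply_moves(
  plan=[
    [0,0,-0.001,0,0,0,1],
    [0,0,-0.001,0,0,0,1],
    [0,0,0,0,0,0,1],
  ],
)

```text
t: 6.55
tcp_pos: [0.6383, -0.0434, 0.2837]
tool_rot: [0.58, 0.814, -0.0, -0.001]
force: [7.2, -1.8, -14.9]
finger_gap: 0.17
gripper_force: 60.8
```

>>> apply_moves(
  plan=[
    [0,0,-0.001,0,0,0,1],
    [0,0,-0.001,0,0,0,1],
    [0,0,0,0,0,0,1],
  ],
)

```text
t: 6.92
tcp_pos: [0.6384, -0.0433, 0.2838]
tool_rot: [0.58, 0.814, -0.0, -0.002]
force: [9.3, -2.3, -22.1]
finger_gap: 0.168
gripper_force: 59.9
```

The stop is found: force rises with no further motion. I'll ease off, release and rise.

>>> apply_moves(
  plan=[
    [0,0,0.002,0,0,0,1],
    [0,0,0,0,0,0,1],
    [0,0,0,0,0,0,-1],
    [0,0,0,0,0,0,-1],
    [0,0,0,0,0,0,-1],
    [0,0,0,0,0,0,-1],
    [0,0,0,0,0,0,-1],
    [0,0,0,0,0,0,-1],
  ],
)

```text
t: 7.92
tcp_pos: [0.6382, -0.0433, 0.2875]
tool_rot: [0.58, 0.815, 0.0, 0.0]
force: [-0.4, 0.9, -0.3]
finger_gap: 0.999
gripper_force: 0.0
```

>>> apply_moves(
  plan=[
    [0,0,-0.03,0,0,0,-1],
    [0,0,-0.04,0,0,0,-1],
    [0,0,-0.03,0,0,0,-1],
    [0,0,0,0,0,0,-1],
  ],
)

```text
t: 8.43
tcp_pos: [0.6395, -0.0435, 0.3905]
tool_rot: [0.58, 0.815, 0.001, 0.003]
force: [-0.0, 0.3, 0.2]
finger_gap: 1.002
gripper_force: 0.0
```

```bash
python3 -c "
from h import *
plan([.4905,-.0935,.38],1.904,4)"
```

```text
t 8.43 pos [ 0.6395 -0.0435  0.3905] xang 1.9038 F [-0.   0.3  0.2] gap 1.002 gf 0.0
[0.0004, -0.0393, 0.0024, 0.0014, 0.0009, -0.0]
[0.0004, -0.0393, 0.0025, 0.0014, 0.0009, -0.0]
[0.0004, -0.0393, 0.0025, 0.0014, 0.0009, -0.0]
[0.0004, -0.0393, 0.0026, 0.0014, 0.0009, -0.0]
```

>>> apply_moves(
  plan=[
    [0,-0.039,0,0,0,0,-1],
    [0,-0.039,0,0,0,0,-1],
    [0,-0.039,0,0,0,0,-1],
    [0,-0.038,0,0,0,0,-1],
    [0,0,0,0,0,0,-1],
    [0,0,0,0,0,0,-1],
  ],
)

```text
t: 9.18
tcp_pos: [0.4919, -0.0938, 0.3866]
tool_rot: [0.58, 0.814, 0.0, -0.0]
force: [-0.0, 0.1, 0.1]
finger_gap: 0.999
gripper_force: 0.0
```

```bash
python3 -c "
from h import *
s=sense();im=snapshot('wrist');a=snapshot('scene')
v=np.vstack([cv2.resize(im,(400,300)),cv2.resize(a[160:340,190:430],(400,300))])[:,:,::-1]
cv2.imwrite('pics/w2.png',v);cv2.imwrite('pics/w2f.png',im[:,:,::-1]);cv2.imwrite('pics/scene3.png',a[:,:,::-1])
C=cam('wrist',s);i=im.astype(int)
for c,st in blobs(i.max(2)<60,(150,60,330,280),150): print('blk',c,st,onz(C,c,.19).round(4))
for c,st in blobs((i[...,0]>100)&(i[...,1]<60)&(i[...,2]<60),(0,0,640,480),100): print('red',c,st,onz(C,c,.108).round(4))
plan([.4905,-.0935,.163],1.904,4)"
```

```text
blk [274.8 133. ] [265, 122, 35, 28, 260] [ 0.4306 -0.0354  0.19  ]
blk [314.6 206.8] [285, 185, 54, 48, 1112] [ 0.4881 -0.0889  0.19  ]
blk [433.3 323.9] [420, 299, 37, 41, 905] [ 0.6522 -0.1687  0.19  ]
blk [198.7 324.1] [176, 300, 37, 40, 895] [ 0.4114 -0.2528  0.19  ]
blk [329.  315.6] [290, 305, 81, 22, 1021] [ 0.5418 -0.1965  0.19  ]
blk [466.8 325.2] [452, 309, 28, 31, 268] [ 0.6873 -0.1582  0.19  ]
blk [164.4 326.7] [150, 312, 30, 28, 230] [ 0.3769 -0.2682  0.19  ]
red [342.8 241. ] [322, 210, 44, 54, 1200] [ 0.5408 -0.1343  0.108 ]
t 9.28 pos [ 0.4924 -0.0938  0.3867] xang 1.9043 F [-0.   1.2 -0.9] gap 1.004 gf 0.0
[0.0002, -0.0004, 0.0559, -0.0001, -0.0001, 0.0001]
[0.0002, -0.0004, 0.0559, -0.0001, -0.0001, 0.0001]
[0.0002, -0.0004, 0.0559, -0.0001, -0.0001, 0.0001]
[0.0002, -0.0004, 0.0559, -0.0001, -0.0001, 0.0001]
```

View pics/w2.png

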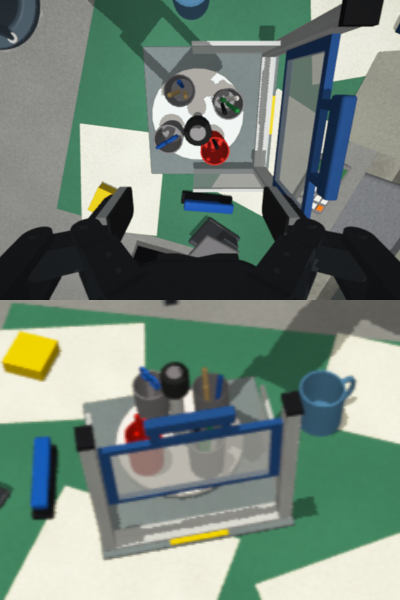

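The knob is centred between the fingers, the sash is up, and the red pot measures about -1.015 rad, which agrees with the first estimate. I'll descend and grip the knob.

>>> apply_moves(
  plan=[
    [0,-0.001,0.055,0,0,0,-1],
    [0,-0.001,0.055,0,0,0,-1],
    [0,0,0.05,0,0,0,-1],
    [0,0,0.04,0,0,0,-1],
    [0,0,0.022,0,0,0,-1],
    [0,0,0,0,0,0,-1],
    [0,0,0,0,0,0,0.3],
    [0,0,0,0,0,0,1],
  ],
  force=50,
)

```text
t: 10.28
tcp_pos: [0.4909, -0.0949, 0.1664]
tool_rot: [0.58, 0.815, 0.0, 0.001]
force: [0.7, 0.5, 0.3]
finger_gap: 0.602
gripper_force: 0.0
```

>>> apply_moves(
  plan=[
    [0,0,0,0,0,0,1],
    [0,0,0,0,0,0,1],
    [0,0,0,0,0,0,1],
  ],
)

```text
t: 10.65
tcp_pos: [0.4922, -0.0945, 0.167]
tool_rot: [0.581, 0.814, 0.002, 0.003]
force: [4.1, 3.9, 4.0]
finger_gap: 0.504
gripper_force: 50.9
```

>>> apply_moves(
  plan=[
    [0,0,0,0,0,-0.08,1],
    [0,0,0,0,0,-0.12,1],
    [0,0,0,0,0,-0.12,1],
    [0,0,0,0,0,-0.12,1],
    [0,0,0,0,0,-0.12,1],
    [0,0,0,0,0,-0.08,1],
    [0,0,0,0,0,0,1],
    [0,0,0,0,0,0,1],
  ],
)

```text
t: 11.65
tcp_pos: [0.4932, -0.0937, 0.167]
tool_rot: [0.295, 0.955, 0.002, 0.004]
force: [6.3, 7.0, 2.6]
finger_gap: 0.504
gripper_force: 51.1
```

>>> apply_moves(
  plan=[
    [0,0,0,0,0,-0.08,1],
    [0,0,0,0,0,-0.12,1],
    [0,0,0,0,0,-0.12,1],
    [0,0,0,0,0,-0.06,1],
    [0,0,0,0,0,0,1],
    [0,0,0,0,0,0,1],
  ],
)

```text
t: 12.4
tcp_pos: [0.4936, -0.0929, 0.1671]
tool_rot: [0.11, 0.994, 0.002, 0.004]
force: [8.9, 8.7, 1.4]
finger_gap: 0.502
gripper_force: 51.1
```

```bash
cat > m.py <<'E'
from h import *
import sys
s=sense();k=np.array([.4905,-.0938]);yaw=.333
print("t",s["t"],s["tcp_pos"].round(4),"xang",np.arctan2(*Ro.from_quat(s["tool_rot"]).as_matrix()[[1,0],0]).round(4),s["force"].round(1),s["ft_torque"].round(2),s["finger_gap"].round(3),s["gripper_force"])
V=[]
for n in("scene","side","wrist"):
    s=sense();im=snapshot(n);i=im.astype(int);C=cam(n,s)
    cv2.imwrite(f"pics/{n}_{sys.argv[1]}.png",im[:,:,::-1])
    for c,st in blobs((i[...,0]>90)&(i[...,1]<.45*i[...,0])&(i[...,2]<.45*i[...,0]),{"scene":(235,190,130,110),"side":(270,150,110,140),"wrist":(0,0,640,480)}[n],80):
        P=onz(C,c,.075);d=P[:2]-k;print(n,c,st,P.round(4),"r",np.hypot(*d).round(4),"ang",(np.arctan2(d[1],d[0])-yaw).round(4))
v=[cv2.resize(cv2.imread(f"pics/{n}_{sys.argv[1]}.png")[y:y+h,x:x+w],(400,300),interpolation=2) for n,x,y,w,h in(("scene",220,180,160,120),("side",250,120,200,150),("wrist",0,0,640,480))]
cv2.imwrite(f"pics/m_{sys.argv[1]}.png",np.vstack([np.hstack(v[:2]),np.hstack([v[2],0*v[2]])]))
E
python3 m.py a
```

```text
Traceback (most recent call last):
  File "m.py", line 4, in <module>
    print("t",s["t"],s["tcp_pos"].round(4),"xang",np.arctan2(*Ro.from_quat(s["tool_rot"]).as_matrix()[[1,0],0]).round(4),s["force"].round(1),s["ft_torque"].round(2),s["finger_gap"].round(3),s["gripper_force"])
                                                                                                                                                                     ^^^^^^^^^^^^^^^^^^^^^
AttributeError: 'float' object has no attribute 'round'
```

```bash
sed -i 's/s\["finger_gap"\].round(3)/s["finger_gap"]/' m.py; python3 m.py a
```

```text
t 12.4 [ 0.4936 -0.0929  0.1671] xang 2.9215 [8.9 8.7 1.4] [ 1.55 -0.99  0.01] 0.5018646704311266 51.06131672859192
side [326.2 235.2] [316, 213, 22, 39, 547] [ 0.5582 -0.0762  0.075 ] r 0.0699 ang -0.079
wrist [370.7 275.2] [348, 260, 47, 37, 634] [ 0.526  -0.0582  0.075 ] r 0.0503 ang 0.4537
wrist [368.9 370.9] [361, 363, 15, 13, 88] [ 0.6062 -0.0736  0.075 ] r 0.1175 ang -0.1602
```

View pics/m_a.png

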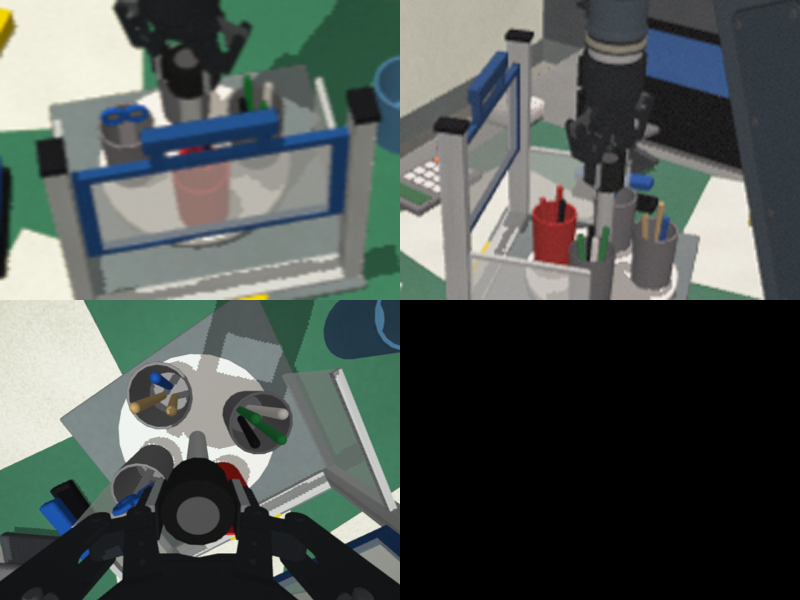

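The sash is up and the red pot is nearly in front of the hatch. The pot appears pink through the glass at about scene (300,256), and in the wrist view the green-pen and brown-pen pot rims are at about (416,195) and (256,152). The side estimate has an occlusion bias, so I'll cross-check.

Run:
```python
from h import *
k=np.array([.4905,-.0938]);yaw=.333
im=cv2.imread("pics/scene_a.png").astype(int);b,g,r=im[...,0],im[...,1],im[...,2];C=cam("scene")
m=(r>1.25*g)&(r>1.25*b)&(r>90)
for c,st in blobs(m,(270,225,70,60),60):
    x,y,w,h=st[:4]
    for row in range(y,y+h,4):
        q=np.flatnonzero(m[row,x:x+w])+x
        if len(q):print(row,q.min(),q.max(),end=' | ')
    P=onz(C,((x+x+w-1)/2,c[1]),.066);d=P[:2]-k;print("\n",c,st,P,np.hypot(*d),"ang",np.arctan2(d[1],d[0])-yaw)
    P=onz(C,c,.066);d=P[:2]-k;print(np.arctan2(d[1],d[0])-yaw)
# same check on the known start picture (both cams)
for n,p in(("scene",(275.7,248)),("side",(341.5,230))):
    for z in(.066,.075):
        d=onz(cam(n),p,z)[:2]-k;print(n,z,np.hypot(*d),np.arctan2(d[1],d[0])-yaw)
cv2.imwrite("pics/w3.png",cv2.resize(cv2.imread("pics/wrist_a.png")[60:360,140:540],(800,600),interpolation=2))
```

```text
245 309 310 | 249 289 310 | 253 290 309 | 257 292 308 | 261 292 308 | 265 293 309 | 
 [300.6 256.9] [289, 245, 22, 24, 356] [ 0.55886528 -0.0725408   0.066     ] 0.0715944465934295 ang -0.03151428718294225
0.007421548654549137
scene 0.066 0.06674376087190834 -1.0749328054178533
scene 0.075 0.06998695780266283 -0.9988649756048584
side 0.066 0.0673208920738603 -0.9723104039299748
side 0.075 0.05494657462651288 -0.8724757297357313
```

View pics/w3.png

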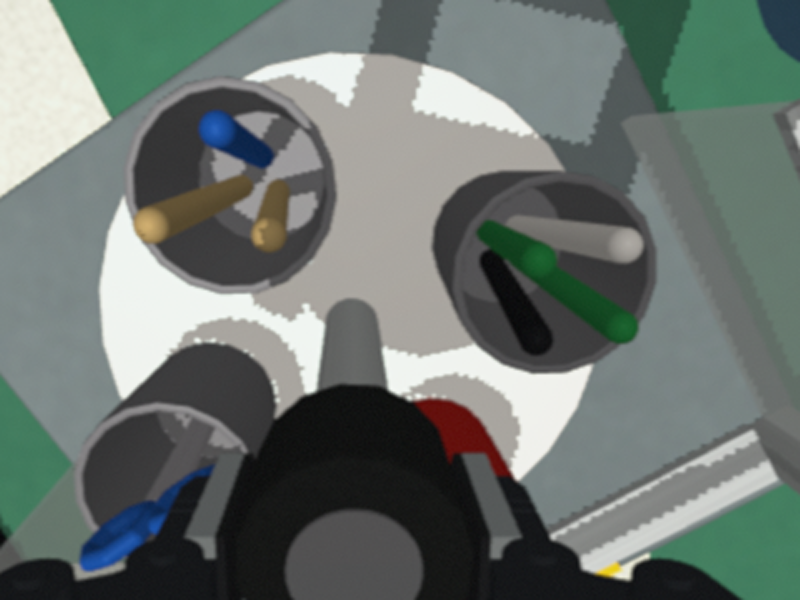

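In the zoomed wrist view the brown-pen pot rim is centred at (231,185) and the green-pen rim at (555,273). A base plate edge runs from (0,200) to (285,0). The two grey pots give the angle without needing the axis.

Run:
```python
from h import *
s=sense();C=cam("wrist",s);v=lambda a,b:(a/2+140,b/2+60)
w=lambda a,b,z:onz(C,v(a,b),z)[:2]
B=w(231.5,185,.108);G=w(555,273,.108);d=B-G
print("B",B,"G",G,"dist",np.hypot(*d),"(exp .0962)")
a=np.arctan2(d[1],d[0]);print("carousel ang",(a-.333-np.deg2rad(225)+np.pi)%(2*np.pi)-np.pi)
x=d/np.hypot(*d);M=(B+G)/2; 
print("axis from pots",M+.0481*np.array([-x[1],x[0]]),M-.0481*np.array([-x[1],x[0]]))
g=cv2.imread("pics/wrist_a.png")
e=w(0,200,.01)-w(285,0,.01);print("plate edge heading",np.arctan2(e[1],e[0]),np.pi/2+.333-np.pi, w(0,200,.01),w(285,0,.01))
e=w(0,375,.01)-w(75,460,.01);print("plate side edge",np.arctan2(e[1],e[0]))
# hues of edges via line: panel posts' yaw from triangulated caps
S=cam("scene");D=cam("side")
L=tri(S,(365.1,221.5),D,(275.3,182.2))[0];R=tri(S,(240.2,242.2),D,(309.2,137.4))[0];y=(L-R)[:2];print("yaw tri",np.arctan2(-y[0],y[1]))
for c,p in((S,((365.1,221.5),(240.2,242.2))),(D,((275.3,182.2),(309.2,137.4)))):
    y=(onz(c,p[0],.296)-onz(c,p[1],.296))[:2];print("yaw",np.arctan2(-y[0],y[1]))
```

```text
B [ 0.42433598 -0.11045083] G [ 0.46846714 -0.02583767] dist 0.09543032438794496 (exp .0962)
carousel ang -0.028351225690127713
axis from pots [ 0.48904936 -0.0903878 ] [ 0.40375376 -0.04590071]
plate edge heading -1.2308503516860636 -1.2377963267948966 [ 0.41143191 -0.2228151 ] [ 0.36402501 -0.08877465]
plate side edge -2.7578834120288946
yaw tri 0.33269597773617327
yaw 0.33424992212637433
yaw 0.33174806448185146
```

The wrist pots give about -0.03 rad and the scene view agrees. I'll turn +0.03, firm up the grip and relieve the small side load.

>>> apply_moves(
  plan=[
    [-0.001,0.001,0,0,0,-0.015,1],
    [0,0,0,0,0,-0.015,1],
    [0,0,0,0,0,0,1],
    [0,0,0,0,0,0,1],
    [0,0,0,0,0,0,1],
    [0,0,0,0,0,0,1],
  ],
  force=70,
)

```text
t: 13.3
tcp_pos: [0.4936, -0.0928, 0.1671]
tool_rot: [0.095, 0.996, 0.001, 0.003]
force: [3.9, 5.3, 4.1]
finger_gap: 0.499
gripper_force: 70.5
```

```bash
python3 m.py b; python3 -c "
import cv2
cv2.imwrite('pics/f.png',cv2.vconcat([cv2.imread('pics/wrist_b.png')[60:210,140:540],cv2.imread('pics/wrist_b.png')[210:360,140:540]])) 
cv2.imwrite('pics/f.png',cv2.resize(cv2.imread('pics/wrist_b.png')[60:360,140:540],(800,600),interpolation=2))"
```

```text
t 13.3 [ 0.4936 -0.0928  0.1671] xang 2.9522 [3.9 5.3 4.1] [ 1.24 -0.53  0.02] 0.4993346826077062 70.48318862915039
side [326.2 235.5] [316, 213, 22, 39, 553] [ 0.5574 -0.075   0.075 ] r 0.0695 ang -0.0591
wrist [370.9 275.5] [349, 260, 45, 37, 635] [ 0.525  -0.0571  0.075 ] r 0.0504 ang 0.4828
wrist [368.5 371.3] [360, 363, 16, 13, 95] [ 0.6056 -0.0705  0.075 ] r 0.1174 ang -0.1334
```

View pics/f.png

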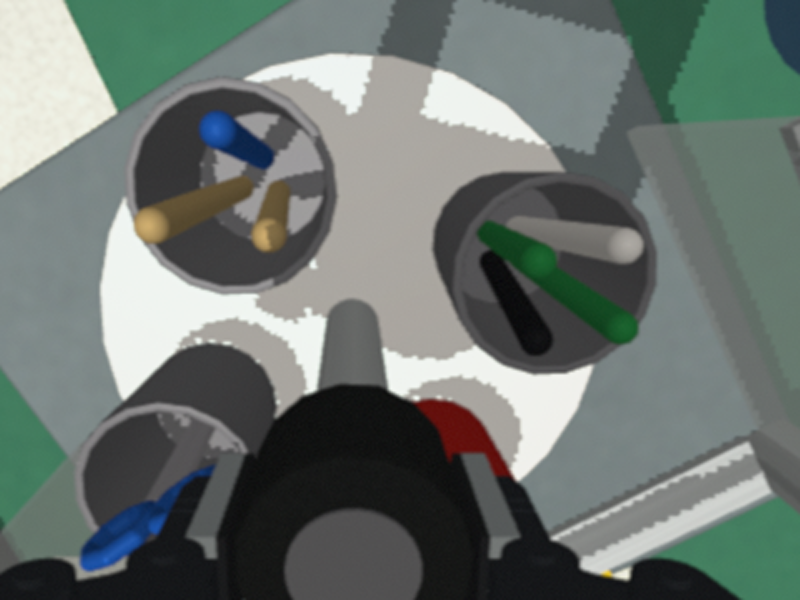

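The pots sit at the same wrist pixels (231,185) and (555,273), so the carousel turned with the gripper without slip and the angle is now about 0. The knob is held at 70 N, so I'll hand in.

```bash
python3 -c "
from station import *
print(sign_off())"
```

```text
the job is handed in; nothing more can be done
None
```

I lifted the sash to its stop and left it up, then turned the carousel until the red pot faced the hatch (within about 0.03 rad by my measurements); the job is handed in with the gripper still holding the knob at 70 N, and no verdict was returned.

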